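# Sort away the holding-power test kit

## Task

The holding-power run is over; sort the loose kit back to where each piece belongs. Stand each hook weight upright in the wooden block whose bore fits it, lowering it to the bore's floor without dropping it or tipping it over, and lay the jaw clamp flat in the blue tray. Put both tape rolls flat on the spindle stand, the wide black roll at the bottom and the yellow roll on top of it.

Things in the scene. Friction and masses are not known exactly. Their poses are not given: they have to be found in the camera images.
- large_weight: the larger of two plain steel hook weights (a hooked one-kilogram test weight), standing upright on the bench: barrel 41 mm in diameter and 90 mm high, with a thin hook above it to 118 mm; about 0.9 kg. Origin: centre of its underside, z up along the barrel.
- small_weight: the smaller steel hook weight, standing upright on the bench: barrel 30 mm in diameter and 66 mm high, hook above it to 94 mm; about 0.35 kg. Origin: centre of its underside, z up along the barrel.
- jaw_clamp: small steel strip clamp lying on the bench: a two-plate jaw block 15 mm (its x) by 38 mm (its y) by 18 mm high, with a black thumbscrew standing out 10 mm from the middle of its -x face. Origin on its underside; the jaw block's centre is 5.5 mm from the origin towards its +x. Grip it by its two ends, along its y (38 mm). 0.07 kg.
- black_roll: the wide black roll of adhesive tape, lying flat: 104 mm outside diameter, 24 mm high, open core 79 mm in diameter, so the wall is 12 mm thick; 0.1 to 0.2 kg. Too wide to grip across; pinch its wall with one finger in the core. Origin: centre of its underside, z up.
- yellow_roll: the narrower yellow roll of adhesive tape, lying flat: 94 mm outside diameter, 18 mm high, open core 77 mm in diameter, wall 8 mm thick; 0.1 to 0.2 kg. Pinch its wall with one finger in the core. Origin: centre of its underside, z up.
- large_block: the larger wooden weight block, fixed: 88 x 88 mm, 34 mm high, with one round bore in the middle of its top, 45 mm in diameter below a 7 mm countersink (59 mm at the mouth); the bore's flat felt-covered floor is 10 mm above the bench. Home of the large weight, which then stands 24 mm deep in it. Origin: centre of the underside, z up.
- small_block: the smaller wooden weight block, fixed: 70 x 70 mm, 34 mm high, with one round bore in the middle of its top, 34 mm in diameter below a 7 mm countersink (48 mm at the mouth); bore floor 10 mm above the bench. Home of the small weight. Origin: centre of the underside, z up.
- clamp_tray: open blue plastic tray, fixed: 124 mm (its x) by 100 mm (its y) outside, walls 3 mm thick with a rounded rim up to 27 mm high, black rubber-lined floor 3 mm above the bench. Home of the jaw clamp. Origin: centre of the underside, z up.
- spindle: tape roll stand, fixed: round grey base 124 mm in diameter and 8 mm thick with an upright steel post in its middle, 24 mm in diameter (a foot flange of 36 mm in the lowest 3 mm), rounded at the top, which is 70 mm above the bench. Both rolls go over the post, lying flat one on the other on the base. Origin: centre of the underside of the base, z up.

How it is judged (in metres and radians):
At the end, for the whole second after the job is handed in: Each weight upright on its own bore's floor (5 mm off axis, 4 mm in height, 0.12 rad); clamp flat on the tray's floor (0.2 rad); black roll on the spindle's base, yellow on it, both round the post and level (4 mm in height, 30 mm off axis, 0.1 rad); all released and at rest (horizontal distance between large_weight and large_block below 0.005 m and z of large_weight in the frame of large_block between 0.006 and 0.014 m and angle between each of large_weight, small_weight's own z axis and vertical below 0.12 rad and horizontal distance between small_weight and small_block below 0.005 m and z of small_weight in the frame of small_block between 0.006 and 0.014 m and x of jaw_clamp in the frame of clamp_tray between -0.058 and 0.058 m and y of jaw_clamp in the frame of clamp_tray between -0.046 and 0.046 m and z of jaw_clamp in the frame of clamp_tray between -0.001 and 0.008 m and angle between jaw_clamp's own z axis and vertical below 0.2 rad and horizontal distance between each of black_roll, yellow_roll and spindle below 0.03 m and z of black_roll in the frame of spindle between 0.004 and 0.012 m and angle between each of black_roll, yellow_roll's own z axis and vertical below 0.1 rad and z of yellow_roll in the frame of spindle between 0.028 and 0.036 m and linear speed of each of large_weight, small_weight, jaw_clamp, black_roll, yellow_roll below 0.02 m/s); the robot touches nothing.
It fails at once if the large weight is tipped over (leans more than 45 degrees) (angle between large_weight's own z axis and vertical above 0.785 rad).
It fails at once if the large weight is dropped (falls free faster than 0.6 m/s, some 2 cm) (linear speed of large_weight above 0.6 m/s and contact force between the fingers and large_weight below 0.5 N).
It fails at once if the small weight is tipped over (leans more than 45 degrees) (angle between small_weight's own z axis and vertical above 0.785 rad).
It fails at once if the small weight is dropped (falls free faster than 0.6 m/s, some 2 cm) (linear speed of small_weight above 0.6 m/s and contact force between the fingers and small_weight below 0.5 N).
It also fails if it takes over 131 s, if anything falls off the work surface, if the arm or the gripper's body presses on something with over 40 N, if the wrist force passes 120 N, or if a joint passes its speed limit or range.

## Robot

A 7-joint arm with a two-finger parallel gripper is mounted at the origin on a cart in front of the work surface, level with it; the furniture and walls round the work are solid. World frame = base frame: x ahead of the robot, y to its left, z up, the work surface at z = 0. Lengths are in mm, angles in rad, forces in N, time in s.
With the tool pointing down it reaches from about 400 to 875 mm from the base axis. Payload 4.4 kg.
Tool frame: the origin (TCP) lies midway between the tips of the shut fingers; the grasp point (between the pads) lies ctrl.grip_depth behind it (ctrl.grip_depth is the distance from the TCP to the grasp point, in mm); z points along the fingers, y is the line along which they close (so a half turn about z gives the same grasp; the last joint's range is limited). The gripper opens to 85 mm and grips with 20 to 120 N. Pads are 22 mm wide; open, the fingers measure 114 mm over their backs; the gripper's body (76 mm by 85 mm) begins 54 mm behind the grasp point. The pads swing forward as they close: fully open they stand 13 mm farther back than shut.
Start: joints at [-1.357, 0.628, 0.038, 1.517, -0.027, 0.996, -0.02], TCP at [179.482, 624.743, 231.313] pointing down, gripper open.
Joint ranges: [-3.06, 3.06], [-0.37, 2.12], [-1.25, 1.32], [0.18, 2.47], [-1.1, 4.24], [0.23, 1.98], [-2.94, 2.94]. Speed limits (rad/s): [2.57, 2.57, 3.14, 3.14, 3.14, 3.14, 3.14].

## Interface

Orientations are given as [roll, pitch, yaw] about the fixed x, y, z axes, in that order (R = Rz(yaw) Ry(pitch) Rx(roll)).
In Python, from cell import ctrl gives the robot as it stands.
- The arm moves only by the tool carry_out, never from a script. Its argument "deltas" is one flat list of numbers, 7 for each row, row after row: the turn, a rotation vector about the tool's x, y, z in degrees, then the shift along the tool's x, y, z in m, then the closure, from -1 (fully open) to 1 (shut). In form: [wx, wy, wz, dx, dy, dz, claw, wx, wy, wz, dx, dy, dz, claw, ...]. A call has 1 to 12 rows; each row shifts and turns the commanded pose from where the row before left it, along the tool's axes as they then stand; what a row does not reach is not made up. A row lasts 1/8 s, in which the tool goes at most 62.5 mm and 10.7 degrees, less where a joint would pass 70% of its speed; a pose out of reach is approached as far as the arm can. A call with a gripper value outside its range is refused whole. The fingers move at their own pace and stop on an object; the grip force is fixed at half the most. Time passes only in rows, so rows that do not move let the fingers close. It gives the time, the measured TCP pose, the force, the opening and the grip force at its end, in the units of the state.
- ctrl.read_state(): the state, without advancing time (a new reading comes with each control period).
- ctrl.get_image(name): name is "scene" or "top"; returns the picture (480x640x3 uint8, red, green, blue); there is no depth.
- ctrl.calibration(name): a dict with "mtx" (3x3 intrinsics, pixels), "R" (3x3) and "t" (3): a world point X has camera coordinates R X + t. Camera axes: x right, y down, z forward; pixel columns grow to the right and rows downward; lengths in mm; the calibration is good to about 2 mm. A picture is of the moment at which its call begins. calibration takes no time and is no camera call.
- ctrl.finish_job(): hands the job in; it is judged then, once.
The state is a dict: "clock": time; "qpos": joint angles; "qd": joint speeds; "tau": joint torques, N m; "eef_pos": TCP position; "tool_rot": TCP orientation; "force": force on the tool from outside, world axes, zero at the start; "torque": the same for the moment, N m; "width": finger opening in mm; "gripper_force": force on a finger pad.
Only numpy, scipy, OpenCV 4.12 (cv2) and the standard library are available. Lean on these libraries where they do the work, as an engineer would, in place of code of your own. Each camera call takes 0.05 s, during which the arm holds its last target. There are 200 camera calls.

## Working session

There is one attempt and no reset: what is moved stays moved. The work goes in short steps, Python scripts to look and compute and a tool call to move; the robot and the scene stay as the last step left them, time stands still between calls to the robot, and variables do not carry over. Pictures are saved under pics/ and viewed, at most 14 in all, crops included, and the job is handed in when it is done.

Besides the shell and the picture viewer there is one more tool, called after "Emit:" as name(argument=value, ...) on one line, values as JSON. carry_out: Moves the arm, as the interface text tells. Its arguments: {"type":"object","properties":{"deltas":{"type":"array"}},"required":["deltas"]}

```bash
ls; mkdir -p pics
python3 - <<'E'
from cell import ctrl
import cv2
for n in("scene","top"):
    cv2.imwrite(f"pics/{n}0.png",ctrl.get_image(n)[:,:,::-1])
    c=ctrl.calibration(n);print(n,c)
print(ctrl.read_state(),ctrl.grip_depth)
E
```

```text
pics
scene {'mtx': array([[624.81574425,   0.        , 322.06953331],
       [  0.        , 624.81574425, 241.97025831],
       [  0.        ,   0.        ,   1.        ]]), 'R': array([[ 0.90139306, -0.43299618,  0.00220652],
       [-0.28959994, -0.6066496 , -0.74034326],
       [ 0.32190438,  0.66670126, -0.67222541]]), 't': array([-465.63580655,  186.81321183, 1315.45640921])}
top {'mtx': array([[477.36498548,   0.        , 321.01013797],
       [  0.        , 477.36498548, 231.79083102],
       [  0.        ,   0.        ,   1.        ]]), 'R': array([[-0.02866415, -0.99929307, -0.02432556],
       [-0.99524296,  0.03079793, -0.09242798],
       [ 0.09311182,  0.02156048, -0.99542219]]), 't': array([  19.73778941,  513.94230316, 1115.42996351])}
{'clock': 0.1, 'qpos': array([-1.35680576,  0.62922314,  0.03844107,  1.51824651, -0.02699809,
        0.99629015, -0.02000513]), 'qd': array([ 0.00144919, -0.00085301, -0.00017559, -0.00113073,  0.00164075,
       -0.0018485 ,  0.00208985]), 'tau': array([ 3.15390193e-03, -5.64540374e+01,  1.23073887e+00, -1.93978643e+01,
        1.13688817e-02,  5.48053271e-03, -9.01552625e-06]), 'eef_pos': array([179.31898452, 624.212022  , 230.50760402]), 'tool_rot': array([-3.13994330e+00,  1.37756367e-05,  2.86180147e+00]), 'force': array([-0.28584119,  0.57706186,  0.06904992]), 'torque': array([-0.01033737, -0.03168328, -0.0664445 ]), 'gripper_force': 0.0, 'width': 85.46865320176826} 18.700000000000003
```

View pics/scene0.png

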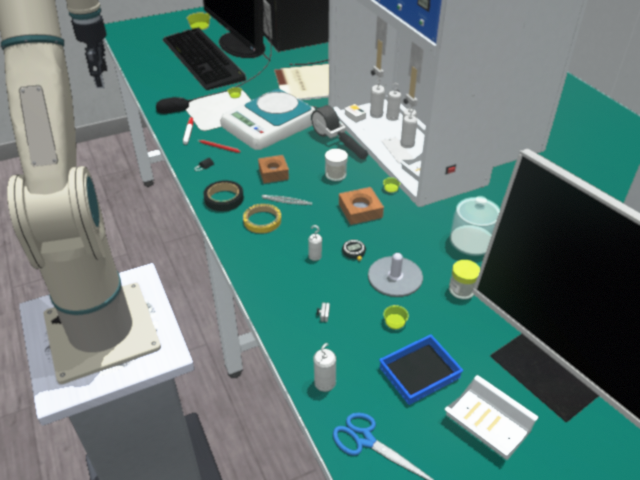

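View pics/top0.png

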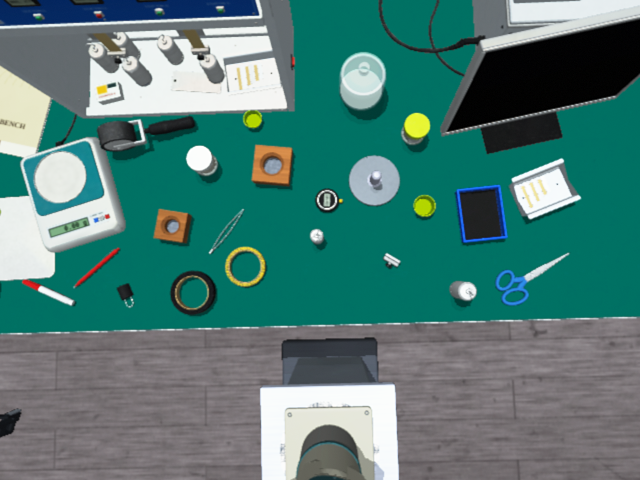

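Both views show every piece. In top: large weight (463,290), small weight (317,237), clamp (391,260), black roll (193,293), yellow roll (245,267), large block (272,166), small block (172,226), tray (481,214), spindle (374,180).

```bash
cat > h.py <<'E'
import numpy as np, cv2
from cell import ctrl
def proj(n,X):
    c=ctrl.calibration(n);p=c["mtx"]@(c["R"]@np.asarray(X,float)+c["t"]);return p[:2]/p[2]
def ray(n,uv,z):
    c=ctrl.calibration(n);d=c["R"].T@np.linalg.solve(c["mtx"],[uv[0],uv[1],1.]);o=-c["R"].T@c["t"]
    return o+d*(z-o[2])/d[2]
def blob(im,roi,lo,hi,hull=True):
    x0,y0,x1,y1=roi
    h=cv2.cvtColor(im[y0:y1,x0:x1],cv2.COLOR_RGB2HSV)
    m=cv2.inRange(h,np.array(lo),np.array(hi))
    cs=cv2.findContours(m,cv2.RETR_EXTERNAL,cv2.CHAIN_APPROX_NONE)[0]
    c=max(cs,key=cv2.contourArea)+np.array([x0,y0])
    return c
E
python3 - <<'E'
from h import *
T=cv2.imread("pics/top0.png")[:,:,::-1].copy();S=cv2.imread("pics/scene0.png")[:,:,::-1].copy()
def pr(n,p):print(n,np.round(p,1))
def plan(n,c,z):return np.array([ray(n,p,z)[:2] for p in c.reshape(-1,2)],np.float32)
def both(nm,jobs):
    for n,im,roi,lo,hi,z in jobs:
        c=blob(im,roi,lo,hi);P=plan(n,c,z)
        e=cv2.fitEllipse(cv2.convexHull(P)); r=cv2.minAreaRect(P)
        print(nm,n,"ell",np.round(e[0]),np.round(e[1]),"rect",np.round(r[0],1),np.round(r[1],1),round(r[2],1), "nc",len(c))
both("yellow",[("top",T,(215,235,275,300),(20,80,60),(35,255,255),9),("scene",S,(235,195,290,240),(18,80,60),(35,255,255),9)])
both("black",[("top",T,(165,265,222,320),(0,0,0),(180,255,60),18),("scene",S,(200,170,248,215),(0,0,0),(180,255,60),18)])
both("lblock",[("top",T,(245,135,300,195),(0,80,60),(18,255,255),34),("scene",S,(330,180,390,230),(0,80,60),(18,255,255),34)])
both("sblock",[("top",T,(148,200,198,250),(0,80,60),(18,255,255),34),("scene",S,(250,148,295,188),(0,80,60),(18,255,255),34)])
both("tray",[("top",T,(450,175,515,250),(105,120,60),(130,255,255),27),("scene",S,(370,330,470,410),(105,120,60),(130,255,255),27)])
both("spindle",[("top",T,(340,148,406,210),(0,0,60),(180,70,255),8),("scene",S,(360,245,430,300),(0,0,60),(180,70,255),8)])
both("clamp",[("top",T,(375,245,405,275),(0,0,110),(180,80,255),18),("scene",S,(310,295,335,325),(0,0,110),(180,80,255),18)])
def crop(im,c,s,k=6):return cv2.resize(im[c[1]-s:c[1]+s,c[0]-s:c[0]+s],(s*2*k,s*2*k),interpolation=cv2.INTER_CUBIC)
A=[crop(T,p,22) for p in((463,290),(317,237),(391,260))]
B=[crop(S,p,22) for p in((325,368),(315,244),(324,312))]
cv2.imwrite("pics/c1.png",np.vstack([np.hstack(A),np.hstack(B)])[:,:,::-1])
E
```

```text
yellow top ell [438. 190.] [94. 97.] rect [437.7 190. ] [95.5 94.7] 25.5 nc 112
yellow scene ell [439. 189.] [ 94. 113.] rect [437.6 186.9] [105.6  92.3] 64.5 nc 98
black top ell [378. 314.] [105. 111.] rect [377.9 313.2] [108.2 104.5] 89.5 nc 127
black scene ell [378. 306.] [101. 130.] rect [374.4 299. ] [104.8 101.3] 64.5 nc 127
lblock top ell [679. 119.] [109. 116.] rect [678.8 117.9] [90.5 92.5] 83.1 nc 143
lblock scene ell [673. 102.] [108. 151.] rect [673.  100.8] [120.9  99.6] 83.0 nc 116
sblock top ell [540. 358.] [92. 99.] rect [539. 359.] [78.2 71. ] 79.5 nc 121
sblock scene ell [533. 341.] [ 79. 139.] rect [533.9 341.4] [108.8  72.8] 79.1 nc 89
tray top ell [ 546. -376.] [142. 157.] rect [ 546.3 -375.2] [128.7 108. ] 4.4 nc 190
tray scene ell [ 544. -384.] [137. 177.] rect [ 542.2 -385.8] [136.1 113.1] 4.3 nc 188
spindle top ell [ 638. -128.] [122. 123.] rect [ 637.6 -128. ] [121.7 121.2] 88.0 nc 142
spindle scene ell [ 640. -129.] [122. 137.] rect [ 637.8 -131.4] [124.5 124.8] 6.9 nc 136
clamp top ell [ 443. -160.] [23. 43.] rect [ 442.3 -159.5] [39.2 20.7] 58.3 nc 40
clamp scene ell [ 441. -168.] [22. 56.] rect [ 439.4 -168.5] [51.  20.9] 57.7 nc 47
```

View pics/c1.png

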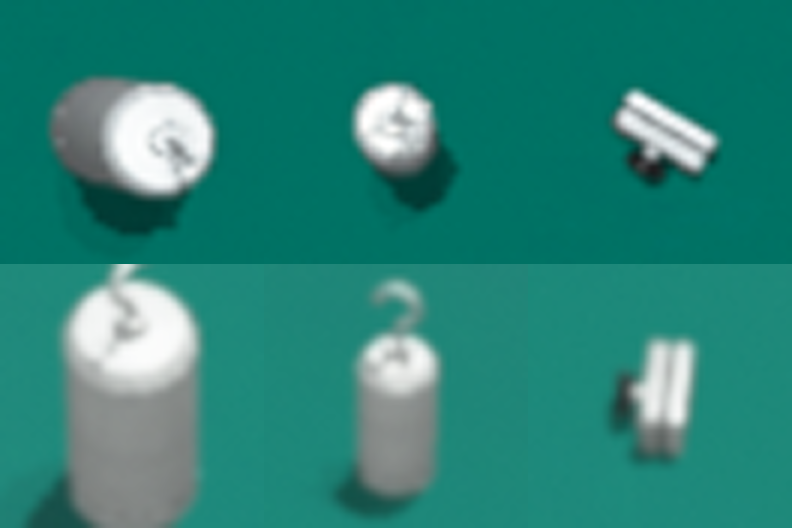

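The crops give large-weight top disc at top px (467.7,291), scene ≈(324.8,358); small at top px (317,235), scene ≈(315.3,239); the clamp's thumbscrew points to the image's lower left. Next, the bores.

Run:
```python
from h import *
T=cv2.imread("pics/top0.png")[:,:,::-1].copy();S=cv2.imread("pics/scene0.png")[:,:,::-1].copy()
for n in("top","scene"):
    c=ctrl.calibration(n);print(n,-c["R"].T@c["t"])
print("LW",ray("top",(467.7,291),90),ray("scene",(324.8,358),90))
print("SW",ray("top",(317,235),66),ray("scene",(315.3,239),66))
def crop(im,c,s=24,k=6):return cv2.resize(im[c[1]-s:c[1]+s,c[0]-s:c[0]+s],(264,264),interpolation=cv2.INTER_CUBIC)
def mark(im,n,pts):
    k=4;b=cv2.resize(im,None,fx=k,fy=k,interpolation=cv2.INTER_CUBIC)
    for p,r,z in pts:
        q=np.array([proj(n,[p[0]+r*np.cos(a),p[1]+r*np.sin(a),z]) for a in np.linspace(0,6.28,40)])
        cv2.polylines(b,[np.int32((q+.5)*k)],True,(0,255,255),1)
    return b,k
A=[((679,118),29.5,34),((539.5,357),24,34),((406,-303.5),20.5,90),((406,-303.5),20.5,0),((0,0),1,0)]
rows=[]
lw=(ray("top",(467.7,291),90)+ray("scene",(324.8,358),90))/2
sw=(ray("top",(317,235),66)+ray("scene",(315.3,239),66))/2
P=[((679,118),29.5,34),((540,357),24,34),(lw,20.5,45),(lw,20.5,0),(sw,15,33),(sw,15,0),((438,190),47,18),((378,313),52,24),((638,-128),62,8)]
for n,im in(("top",T),("scene",S)):
    b,k=mark(im,n,P);t=[]
    for p,z in(((679,118),20),((540,357),20),(lw,45),(sw,33)):
        c=np.int32(proj(n,[p[0],p[1],z])*k);s=100
        t.append(cv2.resize(b[c[1]-s:c[1]+s,c[0]-s:c[0]+s],(200,200)))
    rows.append(np.hstack(t))
cv2.imwrite("pics/c2.png",np.vstack(rows)[:,:,::-1])
# bore floor/dark blobs
for nm,roi in(("L",(255,150,290,183)),("S",(158,212,188,240))):
    x0,y0,x1,y1=roi;h=cv2.cvtColor(T[y0:y1,x0:x1],cv2.COLOR_RGB2HSV);m=cv2.inRange(h,np.array([0,0,0]),np.array([180,110,255]))
    c=max(cv2.findContours(m,0,1)[0],key=cv2.contourArea)+np.array([x0,y0]);e=cv2.fitEllipse(c);print(nm,e,ray("top",e[0],10),ray("top",e[0],27))
```

```text
top [ 408.20351489  -20.15372332 1158.30651931]
scene [  50.37079294 -965.3048106  1023.61655459]
LW [ 366.9823015  -316.82766342   90.        ] [ 364.07192377 -328.64989012   90.        ]
SW [503.26040796  12.93024878  66.        ] [4.99322105e+02 2.54406270e-01 6.60000000e+01]
L ((272.3210144042969, 165.3280792236328), (16.373363494873047, 17.655223846435547), 62.148372650146484) [683.07545668 119.50284941  10.        ] [679.00613988 117.43531631  27.        ]
S ((172.2323455810547, 225.97213745117188), (11.451295852661133, 13.067265510559082), 35.372005462646484) [541.07864066 366.94978742  10.        ] [539.11150288 361.2189485   27.        ]
```

View pics/c2.png

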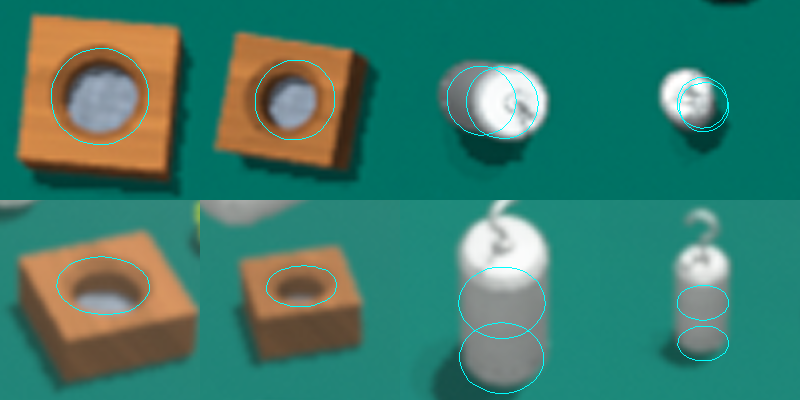

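The circles fit the bores (large block centre ≈(679,118), small ≈(540,358)), but my weight positions were off because of the rounded tops. I'll redo them from the silhouettes' foot edge and tangents.

```bash
cat >> h.py <<'E'
def cyl(n,im,roi,r):
    "vertical cylinder on the bench: bearing from tangents, range from the foot edge"
    c=blob(im,roi,(0,0,50),(180,75,255)).reshape(-1,2)
    k=ctrl.calibration(n);o=(-k["R"].T@k["t"])[:2]
    P=np.array([ray(n,p,0)[:2]-o for p in c]);m=P.mean(0);m/=np.hypot(*m)
    a=np.arctan2(m[0]*P[:,1]-m[1]*P[:,0],P@m);b=(a.min()+a.max())/2
    u=np.array([m[0]*np.cos(b)-m[1]*np.sin(b),m[1]*np.cos(b)+m[0]*np.sin(b)])
    d=np.hypot(*P.T).min()+r
    return o+u*d, d*np.sin((a.max()-a.min())/2)
E
python3 - <<'E'
from h import *
T=cv2.imread("pics/top0.png")[:,:,::-1].copy();S=cv2.imread("pics/scene0.png")[:,:,::-1].copy()
print("LW",cyl("top",T,(440,268,486,312),20.5),cyl("scene",S,(305,335,350,400),20.5))
print("SW",cyl("top",T,(298,218,336,256),15),cyl("scene",S,(298,220,332,270),15))
print("clamp",ray("top",(392,259.7),18))
E
```

```text
LW (array([ 366.80878962, -319.83023437]), np.float64(21.367518048796686)) (array([ 368.41904884, -319.37506039]), np.float64(20.507815682328744))
SW (array([503.67878268,  15.06227351]), np.float64(14.864161124099974)) (array([504.37790038,  13.58832075]), np.float64(14.31222407303109))
clamp [ 443.01312949 -162.34041423   18.        ]
```

Emit:
carry_out(deltas=[0, 0, 10.57, 0, 0, 0, 0, 0, 0, 10.57, 0, 0, 0, 0, 0, 0, 10.57, 0, 0, 0, 0, 0, 0, 10.57, 0, 0, 0, 0, 0, 0, 10.57, 0, 0, 0, 0, 0, 0, 10.57, 0, 0, 0, 0, 0, 0, 10.57, 0, 0, 0, 0, 0, 0, 0, -0.0445, 0.035, 0, 0, 0, 0, 0, -0.0445, 0.035, 0, 0, 0, 0, 0, -0.0445, 0.035, 0, 0, 0, 0, 0, -0.0445, 0.035, 0, 0, 0, 0, 0, -0.0445, 0.035, 0, 0])

```text
clock: 1.6
eef_pos: [355.2, 400.6, 231.1]
tool_rot: [-3.141, 0.0, 1.571]
force: [0.5, 0.3, -0.8]
width: 42.9
gripper_force: 0.0
```

Emit:
carry_out(deltas=[0, 0, 0, -0.0446, 0.0348, 0, 0, 0, 0, 0, -0.0446, 0.0348, 0, 0, 0, 0, 0, 0, 0, 0.06, 0, 0, 0, 0, 0, 0, 0.06, 0, 0, 0, 0, 0, 0, 0.06, 0, 0, 0, 0, 0, 0, 0.03, 0, 0, 0, 0, 0, 0, 0.017, 0, 0, 0, 0, 0, 0, 0, 0, 0, 0, 0, 0, 0, 0, 1, 0, 0, 0, 0, 0, 0, 1, 0, 0, 0, 0, 0, 0, 1, 0, 0, 0, 0, 0, 0, 1])

```text
clock: 3.1
eef_pos: [425.0, 314.0, 5.9]
tool_rot: [3.139, -0.002, 1.571]
force: [-0.9, 0.0, 7.1]
width: 10.9
gripper_force: 65.5
```

Emit:
carry_out(deltas=[0, 0, 0, 0, 0, -0.04, 1, 0, 0, 0, 0, 0, -0.06, 1, 0, 0, 0, -0.0441, 0.026, -0.02, 1, 0, 0, 0, -0.0441, 0.026, 0, 1, 0, 0, 0, -0.0441, 0.026, 0, 1, 0, 0, 0, -0.0441, 0.026, 0, 1, 0, 0, 0, -0.0441, 0.026, 0, 1, 0, 0, 0, -0.0441, 0.026, 0, 1, 0, 0, 0, -0.0441, 0.026, 0, 1, 0, 0, 0, -0.0441, 0.026, 0, 1, 0, 0, 0, -0.0441, 0.026, 0, 1, 0, 0, 0, -0.0441, 0.026, 0, 1])

```text
clock: 4.6
eef_pos: [684.2, -129.4, 124.6]
tool_rot: [3.142, -0.0, 1.571]
force: [1.2, 0.3, -1.7]
width: 10.5
gripper_force: 63.8
```

Run:
```python
from h import *
s=ctrl.read_state();print(s["eef_pos"],s["tool_rot"],s["width"],s["force"])
a=ctrl.get_image("scene")[160:340,290:530,::-1];b=ctrl.get_image("top")[90:270,260:500,::-1]
cv2.imwrite("pics/b1.png",cv2.resize(np.hstack([a,b]),(800,300)))
```

```text
[ 684.22385323 -129.3731067   124.5907347 ] [ 3.14158294e+00 -2.43953194e-04  1.57051608e+00] 10.490879289374979 [ 1.20256731  0.28043174 -1.65028864]
```

View pics/b1.png

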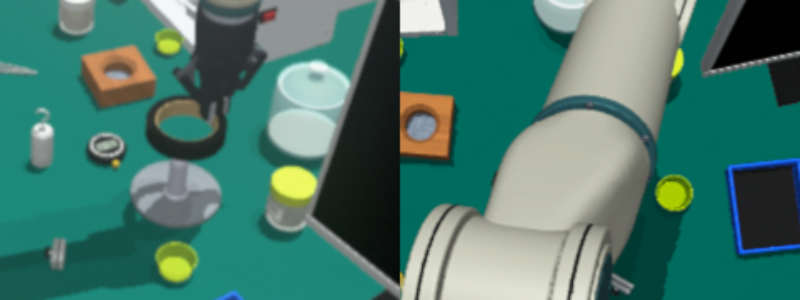

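The black roll hangs level over the post. Lowering it.

Emit:
carry_out(deltas=[0, 0, 0, 0, 0, 0.05, 1, 0, 0, 0, 0, 0, 0.04, 1, 0, 0, 0, 0, 0, 0.012, 1, 0, 0, 0, 0, 0, 0.004, 1, 0, 0, 0, 0, 0, 0.003, 1, 0, 0, 0, 0, 0, 0.002, 1, 0, 0, 0, 0, 0, 0, 1, 0, 0, 0, 0, 0, 0, 1])

```text
clock: 5.7
eef_pos: [688.1, -128.9, 15.9]
tool_rot: [3.132, 0.003, 1.571]
force: [6.8, -1.8, 1.3]
width: 10.5
gripper_force: 69.6
```

Emit:
carry_out(deltas=[0, 0, 0, 0, 0.006, 0, 1, 0, 0, 0, 0, 0.002, 0, 1, 0, 0, 0, 0, 0, 0, 1, 0, 0, 0, 0, 0, 0, 1])

```text
clock: 6.2
eef_pos: [690.6, -127.9, 14.0]
tool_rot: [-3.139, -0.001, 1.571]
force: [-2.0, -0.5, 6.4]
width: 10.2
gripper_force: 70.7
```

Run:
```python
from h import *
a=ctrl.get_image("scene")[200:310,340:460,::-1]
cv2.imwrite("pics/b2.png",cv2.resize(a,(600,550),interpolation=cv2.INTER_CUBIC))
```

```text
(no output)
```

View pics/b2.png

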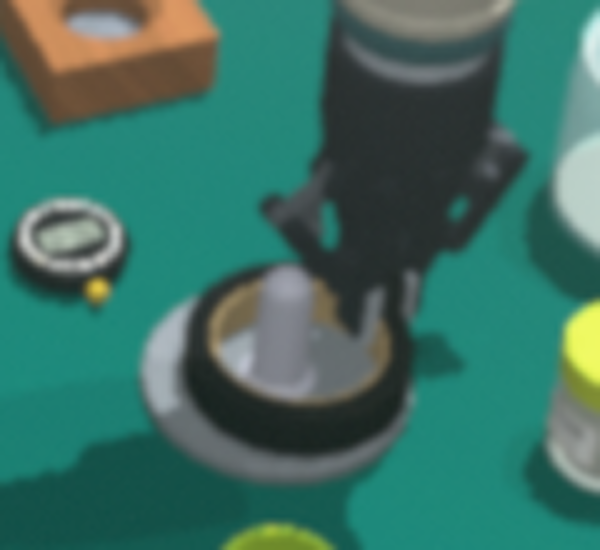

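The roll lies on the base round the post, with the inner knuckle close to the post. I'll open only a little and lift.

Emit:
carry_out(deltas=[0, 0, 0, 0, 0.001, 0, 0.6, 0, 0, 0, 0, 0.001, 0, 0.55, 0, 0, 0, 0, 0, -0.004, 0.55, 0, 0, 0, 0, 0, -0.03, 0.55, 0, 0, 0, 0, 0, -0.05, 0.5, 0, 0, 0, 0, 0, -0.03, 0, 0, 0, 0, 0.053, -0.0345, 0, 0, 0, 0, 0, 0.053, -0.0345, 0, 0, 0, 0, 0, 0.053, -0.0345, 0, 0, 0, 0, 0, 0.053, -0.0345, 0, 0, 0, 0, 0, 0.053, -0.0345, 0, 0, 0, 0, 0, 0.053, -0.0345, 0, 0])

```text
clock: 7.75
eef_pos: [487.8, 188.0, 127.5]
tool_rot: [-3.141, -0.001, 1.57]
force: [1.6, 0.7, 0.1]
width: 42.7
gripper_force: 0.0
```

Run:
```python
from h import *
i=ctrl.get_image("scene");cv2.imwrite("pics/s3.png",i[:,:,::-1])
c=blob(i,(355,225,440,305),(0,0,0),(180,255,60));P=np.array([ray("scene",p,24)[:2] for p in c.reshape(-1,2)],np.float32);print(cv2.minAreaRect(P),cv2.contourArea(c))
a=i[220:310,350:440,::-1]
t=ctrl.get_image("top")[130:230,320:430,::-1]
cv2.imwrite("pics/b3.png",np.hstack([cv2.resize(a,(400,400)),cv2.resize(t,(400,400))]))
```

```text
((641.98095703125, -140.97662353515625), (111.04759979248047, 99.83599090576172), 60.67503356933594) 385.5
```

View pics/b3.png

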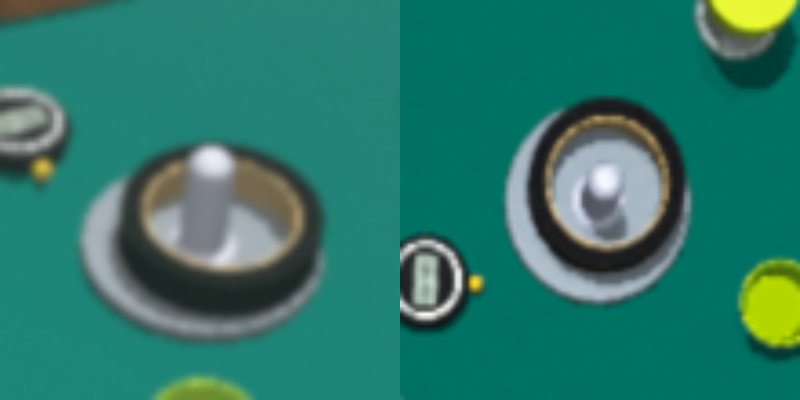

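Black roll sits flat round the post, about 13 mm off axis, which is within limits. Next, the yellow roll.

Emit:
carry_out(deltas=[0, 0, 0, 0, -0.0065, 0.05, 0, 0, 0, 0, 0, 0, 0.05, 0, 0, 0, 0, 0, 0, 0.018, 0, 0, 0, 0, 0, 0, 0.004, 0, 0, 0, 0, 0, 0, 0, 0.3, 0, 0, 0, 0, 0, 0, 1, 0, 0, 0, 0, 0, 0, 1, 0, 0, 0, 0, 0, 0, 1, 0, 0, 0, 0, 0, 0, 1])

```text
clock: 8.98
eef_pos: [483.5, 186.8, 6.5]
tool_rot: [3.14, -0.001, 1.571]
force: [-0.8, -0.8, 6.7]
width: 6.3
gripper_force: 61.5
```

Emit:
carry_out(deltas=[0, 0, 0, 0, 0, -0.04, 1, 0, 0, 0, 0, 0, -0.06, 1, 0, 0, 0, -0.0457, 0.029, -0.02, 1, 0, 0, 0, -0.0457, 0.029, 0, 1, 0, 0, 0, -0.0457, 0.029, 0, 1, 0, 0, 0, -0.0457, 0.029, 0, 1, 0, 0, 0, -0.0457, 0.029, 0, 1, 0, 0, 0, -0.0457, 0.029, 0, 1, 0, 0, 0, -0.0457, 0.029, 0, 1, 0, 0, 0, 0, 0, 0, 1, 0, 0, 0, 0, 0, 0, 1])

```text
clock: 10.35
eef_pos: [685.0, -133.0, 124.9]
tool_rot: [-3.14, -0.001, 1.57]
force: [-1.4, 0.4, -0.8]
width: 6.2
gripper_force: 60.7
```

Run:
```python
from h import *
print(ctrl.read_state()["eef_pos"])
i=ctrl.get_image("scene")
c=blob(i,(340,170,450,300),(18,80,60),(35,255,255));z=ctrl.read_state()["eef_pos"][2]-6
P=np.array([ray("scene",p,z+9)[:2] for p in c.reshape(-1,2)],np.float32);print(cv2.fitEllipse(cv2.convexHull(P)))
cv2.imwrite("pics/b4.png",cv2.resize(i[160:310,330:480,::-1],(500,500)))
```

```text
[ 684.9855677  -133.00989425  124.871272  ]
((638.5592651367188, -156.3797149658203), (94.11641693115234, 154.0272674560547), 162.93687438964844)
```

View pics/b4.png

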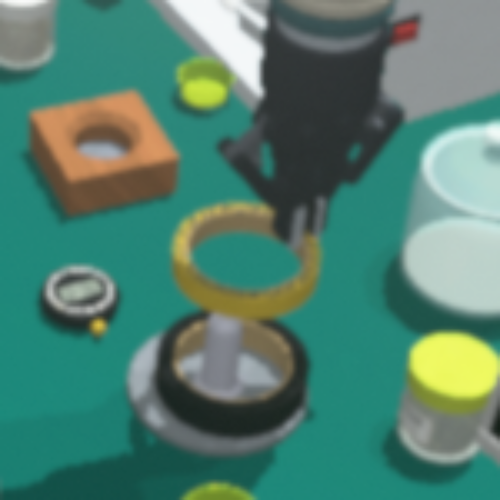

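Yellow roll hangs level over the post and the black roll. Lowering it.

Emit:
carry_out(deltas=[0, 0, 0, 0, 0.003, 0.04, 1, 0, 0, 0, 0, 0, 0.035, 1, 0, 0, 0, 0, 0, 0.006, 1, 0, 0, 0, 0, 0, 0.003, 1, 0, 0, 0, 0, 0, 0.002, 1, 0, 0, 0, 0, 0, 0.001, 1, 0, 0, 0, 0, 0, 0, 1])

```text
clock: 11.28
eef_pos: [689.1, -133.9, 39.0]
tool_rot: [3.141, 0.0, 1.57]
force: [1.2, 0.6, -0.5]
width: 6.5
gripper_force: 60.7
```

Emit:
carry_out(deltas=[0, 0, 0, 0, 0, 0.001, 1, 0, 0, 0, 0, 0, 0.001, 1, 0, 0, 0, 0, 0, 0, 1, 0, 0, 0, 0, 0, 0, 1])

```text
clock: 11.78
eef_pos: [689.3, -134.0, 38.4]
tool_rot: [3.14, -0.0, 1.57]
force: [-2.6, 1.0, 10.1]
width: 6.1
gripper_force: 62.1
```

Emit:
carry_out(deltas=[0, 0, 0, 0, 0, 0, 0.6, 0, 0, 0, 0, 0, 0, 0.55, 0, 0, 0, 0, 0, -0.004, 0.55, 0, 0, 0, 0, 0, -0.03, 0.55, 0, 0, 0, 0, 0, -0.06, 0.3, 0, 0, 0, 0.0297, -0.037, 0, -0.5, 0, 0, 0, 0.0297, -0.037, 0, -0.5, 0, 0, 0, 0.0297, -0.037, 0, -0.5, 0, 0, 0, 0.0297, -0.037, 0, -0.5, 0, 0, 0, 0.0297, -0.037, 0, -0.5, 0, 0, 0, 0, 0, 0, -0.5])

```text
clock: 13.15
eef_pos: [500.5, 17.7, 130.3]
tool_rot: [-3.138, -0.002, 1.575]
force: [1.3, -0.4, -0.2]
width: 64.2
gripper_force: 0.0
```

Run:
```python
from h import *
print(ctrl.read_state()["eef_pos"])
i=ctrl.get_image("scene")
cv2.imwrite("pics/b5.png",cv2.resize(i[180:320,260:450,::-1],(760,560)))
```

```text
[500.47354511  17.67614809 130.32346377]
```

View pics/b5.png

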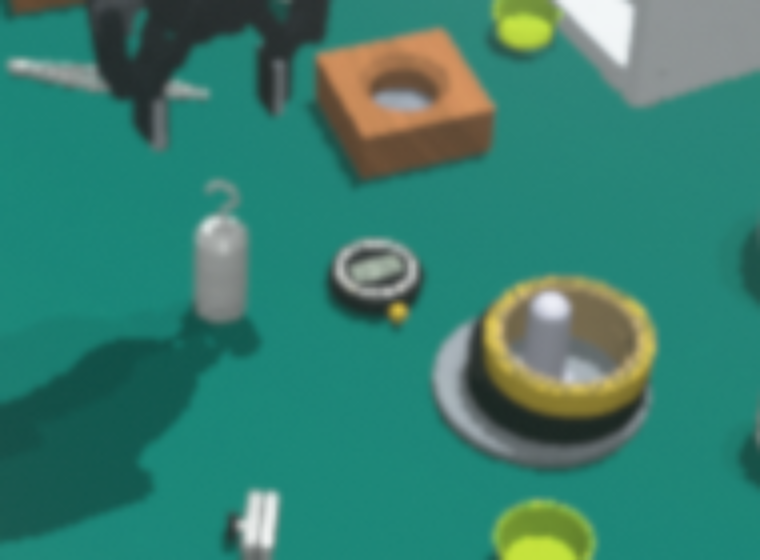

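Both rolls are stacked flat on the stand. Now the small weight.

Emit:
carry_out(deltas=[0, 0, 0, -0.0034, 0.0035, 0, -0.5, 0, 0, 0, 0, 0, 0.04, -0.5, 0, 0, 0, 0, 0, 0.04, -0.5, 0, 0, 0, 0, 0, 0.019, -0.5, 0, 0, 0, 0, 0, 0, -0.5, 0, 0, 0, 0, 0, 0, -0.5])

```text
clock: 13.95
eef_pos: [508.5, 10.5, 31.8]
tool_rot: [3.14, 0.0, 1.569]
force: [-0.3, 0.1, -0.4]
width: 64.3
gripper_force: 0.0
```

Emit:
carry_out(deltas=[0, 0, 0, 0.0038, -0.0045, 0, -0.5, 0, 0, 0, 0, 0, 0, -0.5, 0, 0, 0, 0, 0, 0, 1, 0, 0, 0, 0, 0, 0, 1, 0, 0, 0, 0, 0, 0, 1, 0, 0, 0, 0, 0, 0, 1, 0, 0, 0, 0, 0, 0, 1])

```text
clock: 14.82
eef_pos: [502.9, 15.2, 31.8]
tool_rot: [3.141, -0.0, 1.57]
force: [-0.1, -0.5, 5.5]
width: 28.3
gripper_force: 58.7
```

Emit:
carry_out(deltas=[0, 0, 0, 0, 0, -0.02, 1, 0, 0, 0, 0, 0, -0.04, 1, 0, 0, 0, 0.02, 0.002, -0.02, 1, 0, 0, 0, 0.04, 0.0043, 0, 1, 0, 0, 0, 0.05, 0.0054, 0, 1, 0, 0, 0, 0.055, 0.006, 0, 1, 0, 0, 0, 0.055, 0.006, 0, 1, 0, 0, 0, 0.05, 0.0054, 0, 1, 0, 0, 0, 0.04, 0.0043, 0, 1, 0, 0, 0, 0.02, 0.002, 0, 1, 0, 0, 0, 0.014, 0.0016, 0, 1, 0, 0, 0, 0, 0, 0, 1])

```text
clock: 16.32
eef_pos: [539.9, 358.7, 111.0]
tool_rot: [-3.141, 0.001, 1.57]
force: [-1.0, -0.1, -4.2]
width: 28.2
gripper_force: 60.3
```

Emit:
carry_out(deltas=[0, 0, 0, 0, 0, 0, 1, 0, 0, 0, 0, 0, 0, 1, 0, 0, 0, 0, 0, 0, 1])

```text
clock: 16.7
eef_pos: [540.1, 358.3, 111.5]
tool_rot: [-3.142, 0.0, 1.569]
force: [-0.2, -0.0, -4.5]
width: 27.9
gripper_force: 60.3
```

Run:
```python
from h import *
s=ctrl.read_state();e=s["eef_pos"];print(e,s["tool_rot"],s["force"])
i=ctrl.get_image("scene");t=ctrl.get_image("top")
a=cv2.resize(i[90:210,220:340,::-1],(400,400));b=cv2.resize(t[170:270,120:220,::-1],(400,400))
# predicted weight circles at barrel bottom, assuming held at TCP-31.8
for z in(e[2]-31.8,):
    q=np.array([proj("scene",[e[0]+15*np.cos(u),e[1]-1+15*np.sin(u),z]) for u in np.linspace(0,6.28,40)])
    cv2.polylines(a:=np.ascontiguousarray(a),[np.int32((q+.5-[220,90])*400/120)],True,(0,255,255),1)
q=np.array([proj("scene",[540+24*np.cos(u),358+24*np.sin(u),34]) for u in np.linspace(0,6.28,40)])
cv2.polylines(a,[np.int32((q+.5-[220,90])*400/120)],True,(255,255,0),1)
cv2.imwrite("pics/b6.png",np.hstack([a,b]))
```

```text
[540.09559711 358.31989227 111.47725648] [-3.14152981e+00  1.68801386e-04  1.56918030e+00] [-0.2419518  -0.038364   -4.47529105]
```

View pics/b6.png

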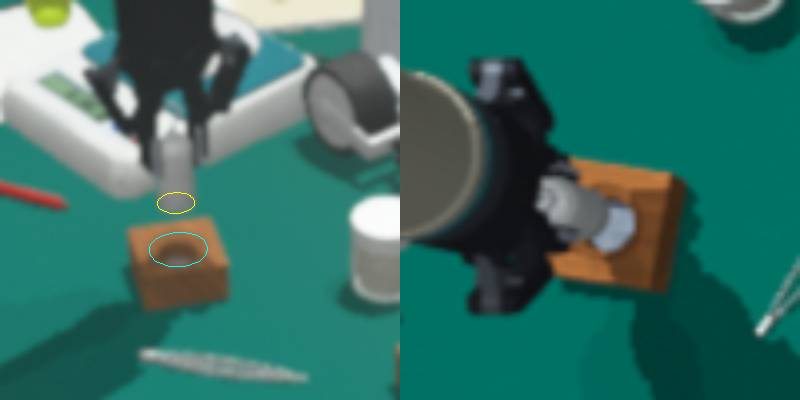

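The weight hangs upright and its foot matches the predicted circle over the bore mouth. Lowering it.

Emit:
carry_out(deltas=[0, 0, 0, 0.001, 0, 0.03, 1, 0, 0, 0, 0, 0, 0.01, 1, 0, 0, 0, 0, 0, 0.006, 1, 0, 0, 0, 0, 0, 0.005, 1, 0, 0, 0, 0, 0, 0.004, 1, 0, 0, 0, 0, 0, 0.003, 1, 0, 0, 0, 0, 0, 0, 1, 0, 0, 0, 0, 0, 0, 1])

```text
clock: 17.8
eef_pos: [540.7, 367.7, 60.4]
tool_rot: [3.138, -0.012, 1.573]
force: [-9.1, 7.8, 29.6]
width: 28.1
gripper_force: 66.6
```

The foot hit something at about 29 mm and the tool moved 9 mm in +y. I'll back off 15 mm and look.

Emit:
carry_out(deltas=[0, 0, 0, 0, 0, -0.012, 1, 0, 0, 0, 0, 0, -0.01, 1, 0, 0, 0, 0, 0, 0, 1, 0, 0, 0, 0, 0, 0, 1])

```text
clock: 18.3
eef_pos: [539.7, 359.5, 74.6]
tool_rot: [-3.141, 0.001, 1.57]
force: [-0.1, 0.6, -4.0]
width: 28.0
gripper_force: 62.5
```

Run:
```python
from h import *
s=ctrl.read_state();e=s["eef_pos"];print(e,s["tool_rot"],s["force"],s["qpos"])
i=ctrl.get_image("scene");t=ctrl.get_image("top")
a=cv2.resize(i[110:190,240:320,::-1],(400,400),interpolation=2);b=cv2.resize(t[190:260,140:210,::-1],(400,400),interpolation=2)
cv2.imwrite("pics/b7.png",np.hstack([a,b]))
```

```text
[539.69155334 359.53774465  74.5800552 ] [-3.14070395e+00  9.97800611e-04  1.56985105e+00] [-0.06043718  0.58355866 -4.00762614] [-0.82609603  0.84213927  0.33722399  1.64862812 -0.38398945  0.71828227
 -0.30203051]
```

View pics/b7.png

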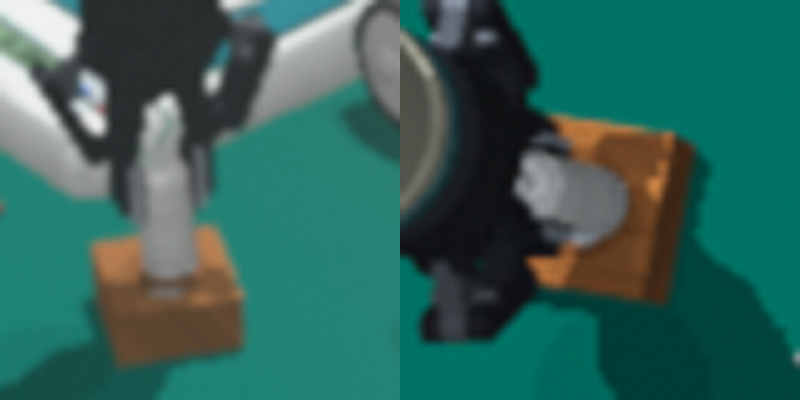

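```bash
cat >> h.py <<'E'
def bench_rows(im,u0,u1,v0,v1):
    h=cv2.cvtColor(im[v0:v1,u0:u1],cv2.COLOR_RGB2HSV)
    return h
E
python3 - <<'E'
from h import *
i=ctrl.get_image("scene");h=cv2.cvtColor(i,cv2.COLOR_RGB2HSV)
e=ctrl.read_state()["eef_pos"];z=e[2]-31.8
q=np.array([proj("scene",[e[0]+15*np.cos(u),e[1]-1+15*np.sin(u),z]) for u in np.linspace(0,6.28,60)])
print("pred foot u",q[:,0].min(),q[:,0].max(),"v",q[:,1].min(),q[:,1].max())
m=np.array([proj("scene",[540+24*np.cos(u),358+24*np.sin(u),34]) for u in np.linspace(0,6.28,60)])
print("pred mouth u",m[:,0].min(),m[:,0].max(),"v",m[:,1].min(),m[:,1].max())
print("S");print(h[140:180,262:286:2,1][::2])
print("V");print(h[140:180,262:286:2,2][::2])
S0=cv2.imread("pics/scene0.png")[:,:,::-1].copy()
g=cv2.cvtColor(S0,cv2.COLOR_RGB2HSV)
print("V0");print(g[154:190,256:292:2,2][::2])
E
```

```text
pred foot u 267.09031170738547 278.1359749402634 v 158.41753056229672 164.77760617305563
pred mouth u 264.216222668511 281.8340923943298 v 159.26862277622675 169.46987752248168
S
[[ 33  33  29  17  15   9   5  15  22  26 119 175]
 [ 16  38  18  17  10   5   5   7  21  24 130 183]
 [ 11  30  21   8   5   5   5   5  12  26 125 183]
 [ 18  34  26   9   3   3   5   6  12  27 113 182]
 [ 47  36  24  11   5   5   5   6   9  31 145 183]
 [149  49  24  16   5   3   7   6  13  59 166 186]
 [185 123  29  16   5   5   5   6  47 156 186 188]
 [190 171  73  18   6   5   5   7  48 108 116 178]
 [169 145  98  25   4   5   4   6  30 120 109 117]
 [ 88 103 122  49   5   5   5   5  40 132 137  51]
 [141 141 138  59   4   5   5   6  18 128 140  99]
 [140 141 138  74   6   8   6   6  13 117 139 129]
 [140 140 138 100  19   6   8  17  63 128 134 131]
 [134 136 132 121  94  64  68  93 120 128 130 130]
 [128 128 125 120  64  25  32  75 128 133 133 131]
 [125 125 125 130 118 108 112 123 132 135 133 129]
 [123 125 126 129 126 125 122 122 121 121 122 121]
 [114 125 122 122 121 121 118 119 118 118 116 122]
 [ 
[... 1776 characters left out ...]
157 141 128 117 111 134]
 [118  84  75 132 160 151 144 129 119 106 104  99  96 100 100  96 105 134]
 [125  90  77  93 102  98  95  96  96  93  90  94  95  95 100  99 100 131]
 [131 106  80  88  99  97  95  94  96  96  93  91  94  95  96 100 100 133]
 [132 117  85  75 102  99  96  96  95  95  95  94  91  93  92  90 101 132]
 [133 126  91  78  98 103 100  95  92  90  86  77  77  78  88  93 120 133]
 [133 130 106  81  83  81  80  84  89  91  95 112 114 116 128 130 133 134]
 [133 132 118  97 109 113 113 121 129 129 129 133 133 133 133 133 133 133]
 [133 133 132 130 133 133 133 133 134 133 133 134 134 134 134 134 133 133]
 [134 133 133 133 133 133 133 133 132 133 133 133 133 133 133 133 133 134]]
```

The foot is where predicted and upright. My block centre was biased by the visible side face: the top-face corners put it about 4–5 mm farther in +y, which agrees with the force. Correcting and lowering again.

Emit:
carry_out(deltas=[0, 0, 0, 0.004, -0.001, 0, 1, 0, 0, 0, 0, 0, 0.008, 1, 0, 0, 0, 0, 0, 0.006, 1, 0, 0, 0, 0, 0, 0.004, 1, 0, 0, 0, 0, 0, 0.003, 1, 0, 0, 0, 0, 0, 0, 1, 0, 0, 0, 0, 0, 0, 1])

```text
clock: 19.32
eef_pos: [539.6, 368.3, 59.8]
tool_rot: [3.139, -0.008, 1.571]
force: [-6.3, 2.6, 31.0]
width: 28.1
gripper_force: 69.1
```

Emit:
carry_out(deltas=[0, 0, 0, 0, 0, -0.004, 1, 0, 0, 0, 0.002, -0.003, 0, 1, 0, 0, 0, 0, 0, 0, 1, 0, 0, 0, 0, 0, 0, 1])

```text
clock: 19.82
eef_pos: [539.5, 367.1, 60.7]
tool_rot: [3.134, -0.003, 1.57]
force: [2.7, 0.7, 10.6]
width: 27.9
gripper_force: 65.8
```

Run:
```python
from h import *
s=ctrl.read_state();e=s["eef_pos"];print(e,s["force"],s["torque"])
out=[]
for n,(u,v) in(("scene",(272,160)),("top",(168,224))):
    r=22;k=9
    a=cv2.resize(ctrl.get_image(n)[v-r:v+r,u-r:u+r,::-1],None,fx=k,fy=k,interpolation=2)
    for c,rad,z,col in((e[:2],15,e[2]-31.8,(0,255,255)),((540,363),24,34,(255,255,0))):
        q=np.array([proj(n,[c[0]+rad*np.cos(t),c[1]+rad*np.sin(t),z]) for t in np.linspace(0,6.28,60)])
        cv2.polylines(a,[np.int32((q+.5-[u-r,v-r])*k)],True,col,1)
    out.append(a)
cv2.imwrite("pics/b8.png",np.hstack(out))
```

```text
[539.5316903  367.08941544  60.69247679] [ 2.66013192  0.67974083 10.59406173] [-0.04327151 -0.32773254  0.06458484]
```

View pics/b8.png

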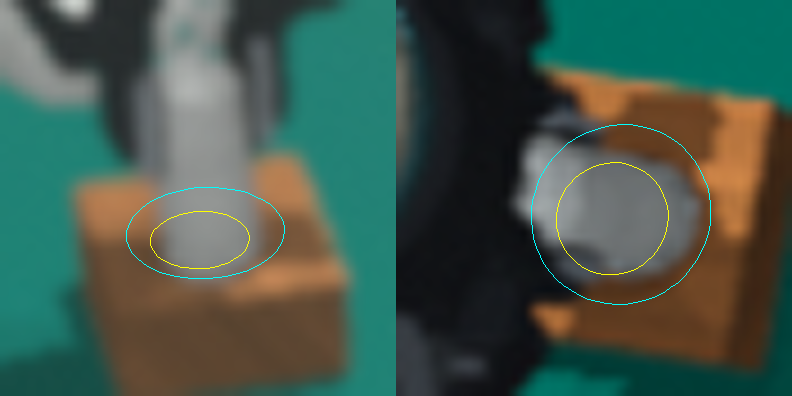

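The image shows the foot near the bore centre but the tool ~5 mm too far in +y, so the weight leans in the grip. I'll unload and bring the tool back to upright it.

Emit:
carry_out(deltas=[0, 0, 0, -0.003, 0.0015, -0.001, 1, 0, 0, 0, -0.002, 0, 0, 1, 0, 0, 0, 0, 0, 0, 1, 0, 0, 0, 0, 0, 0, 1])

```text
clock: 20.42
eef_pos: [539.7, 365.6, 61.3]
tool_rot: [3.136, -0.007, 1.572]
force: [1.4, 6.2, 7.0]
width: 28.1
gripper_force: 65.4
```

Emit:
carry_out(deltas=[0, 0, 0, 0, 0, -0.01, 1, 0, 0, 0, 0, 0, -0.012, 1, 0, 0, 0, 0, 0, 0, 1, 0, 0, 0, 0, 0, 0, 1, 0, 0, 0, 0, 0, 0, 1])

```text
clock: 21.05
eef_pos: [537.0, 360.9, 80.8]
tool_rot: [-3.141, 0.001, 1.57]
force: [-0.4, -0.6, -3.8]
width: 28.1
gripper_force: 64.1
```

Run:
```python
from h import *
s=ctrl.read_state();e=s["eef_pos"];print(e,s["tool_rot"],s["force"])
for n,(u0,v0,u1,v1) in(("scene",(262,140,286,172)),("top",(150,205,185,245))):
    im=ctrl.get_image(n);h=cv2.cvtColor(im,cv2.COLOR_RGB2HSV)[v0:v1,u0:u1]
    m=((h[:,:,1]<60)&(h[:,:,2]>105)).astype(np.uint8)
    for r in range(0,v1-v0,2):print(v0+r,''.join('#' if x else '.' for x in m[r]))
    for dz in(0,40):
        q=np.array([proj(n,[e[0]+15*np.cos(t),e[1]+15*np.sin(t),e[2]-31.8+dz]) for t in np.linspace(0,6.28,60)])
        print(n,dz,"pred u",q[:,0].min()-u0,q[:,0].max()-u0,"v",q[:,1].min(),q[:,1].max())
```

```text
[537.00622561 360.92169161  80.76421362] [-3.14066086e+00  5.77238989e-04  1.57027951e+00] [-0.42685557 -0.62890884 -3.78514704]
140 ....##########..........
142 ....###########.........
144 ....###########.........
146 ....###########.........
148 ....###########.........
150 ....############........
152 ....############........
154 .....###########........
156 .....###########.....#..
158 .....###########......#.
160 ......##########.......#
162 .......########.........
164 ........................
166 ........................
168 .........#####..........
170 ........................
scene 0 pred u 3.7831659200629133 14.853157945968462 v 156.33241196399874 162.67864332343942
scene 40 pred u 2.9090218862314146 14.157881840684922 v 143.9497170740471 150.23309828046754
205 ...................................
207 ...................................
209 ...................................
211 ...................................
213 ...................................
215 ...................................
217 ............#......................
219 ..........#######...#..............
221 ..........##############...........
223 .........###################.......
225 ..........##################.......
227 ...........#################.......
229 .................#########.........
231 ....................####...........
233 ...................................
235 ...................................
237 ...................................
239 ...................................
241 ...................................
243 ...................................
top 0 pred u 12.921575126332556 25.556616088818544 v 219.55876030523655 232.2210368471838
top 40 pred u 6.691682746984156 19.786961356195434 v 217.48526985991148 230.6076527018244
```

Silhouettes in both views show the weight upright but sitting ~4 mm to −y of the TCP line in the pads. The cone was therefore pushing it towards TCP y ≈ 367, so I'll align there.

Emit:
carry_out(deltas=[0, 0, 0, 0.0065, 0.0025, 0, 1, 0, 0, 0, 0, 0, 0.01, 1, 0, 0, 0, 0, 0, 0.006, 1, 0, 0, 0, 0, 0, 0.004, 1, 0, 0, 0, 0, 0, 0.003, 1, 0, 0, 0, 0, 0, 0, 1, 0, 0, 0, 0, 0, 0, 1])

```text
clock: 22.02
eef_pos: [540.5, 368.4, 60.1]
tool_rot: [3.14, -0.002, 1.57]
force: [-2.0, -0.5, 6.9]
width: 28.1
gripper_force: 65.4
```

Emit:
carry_out(deltas=[0, 0, 0, -0.0015, 0, 0.001, 1, 0, 0, 0, -0.0015, 0, 0, 1, 0, 0, 0, 0, 0, 0, 1, 0, 0, 0, 0, 0, 0, 1])

```text
clock: 22.52
eef_pos: [540.5, 368.1, 60.1]
tool_rot: [3.139, -0.006, 1.571]
force: [-3.0, 3.6, 11.2]
width: 28.2
gripper_force: 65.9
```

Emit:
carry_out(deltas=[0, 0, 0, 0, -0.0015, 0, 1, 0, 0, 0, 0, -0.0015, 0, 1, 0, 0, 0, 0, 0, 0, 1, 0, 0, 0, 0, 0, 0, 1])

```text
clock: 23.02
eef_pos: [540.2, 367.8, 60.4]
tool_rot: [3.134, -0.006, 1.571]
force: [0.9, 2.8, 8.0]
width: 28.3
gripper_force: 65.3
```

Emit:
carry_out(deltas=[0, 0, 0, 0, 0.002, 0, 1, 0, 0, 0, 0, 0.002, 0, 1, 0, 0, 0, 0, 0.002, 0, 1, 0, 0, 0, 0, 0, 0, 1, 0, 0, 0, 0, 0, 0, 1])

```text
clock: 23.65
eef_pos: [540.9, 368.3, 59.9]
tool_rot: [-3.139, -0.005, 1.572]
force: [-7.9, 3.4, 15.6]
width: 27.8
gripper_force: 66.5
```

Each time the foot slides towards +y and sticks just short of dropping in. I'll lift a little, go 3 mm farther in +y, and lower.

Emit:
carry_out(deltas=[0, 0, 0, 0, -0.0035, -0.008, 1, 0, 0, 0, 0.006, 0, 0, 1, 0, 0, 0, 0, 0, 0, 1, 0, 0, 0, 0, 0, 0, 1])

```text
clock: 24.15
eef_pos: [539.3, 370.3, 64.6]
tool_rot: [-3.141, 0.001, 1.57]
force: [0.2, -0.6, -4.3]
width: 28.0
gripper_force: 64.0
```

Emit:
carry_out(deltas=[0, 0, 0, 0, 0, 0.003, 1, 0, 0, 0, 0, 0, 0.003, 1, 0, 0, 0, 0, 0, 0.003, 1, 0, 0, 0, 0, 0, 0, 1, 0, 0, 0, 0, 0, 0, 1])

```text
clock: 24.78
eef_pos: [540.0, 371.3, 56.4]
tool_rot: [3.14, -0.001, 1.571]
force: [1.9, 2.9, -2.9]
width: 28.1
gripper_force: 64.1
```

It drops in. Continuing down.

Emit:
carry_out(deltas=[0, 0, 0, 0.001, 0, 0.004, 1, 0, 0, 0, 0, 0, 0.004, 1, 0, 0, 0, 0, 0, 0.003, 1, 0, 0, 0, 0, 0, 0, 1, 0, 0, 0, 0, 0, 0, 1])

```text
clock: 25.4
eef_pos: [539.5, 371.5, 44.9]
tool_rot: [3.141, 0.0, 1.57]
force: [3.0, 1.6, -6.0]
width: 28.0
gripper_force: 63.7
```

Emit:
carry_out(deltas=[0, 0, 0, 0, 0, 0.002, 1, 0, 0, 0, 0, 0, 0.0015, 1, 0, 0, 0, 0, 0, 0.001, 1, 0, 0, 0, 0, 0, 0, 1, 0, 0, 0, 0, 0, 0, 1])

```text
clock: 26.02
eef_pos: [539.9, 371.4, 41.5]
tool_rot: [3.141, -0.0, 1.57]
force: [1.1, -0.9, 5.4]
width: 28.0
gripper_force: 65.1
```

Seated at exactly the predicted height (41.5). Release and go for the large weight.

Emit:
carry_out(deltas=[0, 0, 0, 0, 0, 0, 0.2, 0, 0, 0, 0, 0, 0, -0.2, 0, 0, 0, 0, 0, 0, -0.4, 0, 0, 0, 0, 0, -0.02, -0.4, 0, 0, 0, 0, 0, -0.045, -0.4, 0, 0, 0, 0, 0, -0.045, -0.4, 0, 0, 0, -0.056, -0.014, 0, -0.6, 0, 0, 0, -0.056, -0.014, 0, -0.6, 0, 0, 0, -0.056, -0.014, 0, -0.6, 0, 0, 0, -0.056, -0.014, 0, -0.6, 0, 0, 0, -0.056, -0.014, 0, -0.6, 0, 0, 0, -0.056, -0.014, 0, -0.6])

```text
clock: 27.52
eef_pos: [455.4, 34.0, 152.2]
tool_rot: [3.139, -0.0, 1.57]
force: [0.9, -0.1, -1.0]
width: 68.0
gripper_force: 0.0
```

Emit:
carry_out(deltas=[0, 0, 0, -0.056, -0.014, 0, -0.6, 0, 0, 0, -0.056, -0.014, 0, -0.6, 0, 0, 0, -0.056, -0.014, 0, -0.6, 0, 0, 0, -0.056, -0.014, 0, -0.6, 0, 0, 0, -0.056, -0.014, 0, -0.6, 0, 0, 0, -0.056, -0.014, 0, -0.6, 0, 0, 0, 0, 0, 0, -0.6, 0, 0, 0, 0, 0, 0, -0.6, 0, 0, 0, 0, 0, 0, -0.6])

```text
clock: 28.65
eef_pos: [371.8, -298.7, 151.1]
tool_rot: [3.141, -0.001, 1.573]
force: [-0.3, -0.6, 0.2]
width: 68.6
gripper_force: 0.0
```

Run:
```python
from h import *
print(ctrl.read_state()["eef_pos"],ctrl.read_state()["tool_rot"])
T=ctrl.get_image("top");S=ctrl.get_image("scene")
cv2.imwrite("pics/t9.png",T[:,:,::-1]);cv2.imwrite("pics/s9.png",S[:,:,::-1])
# small weight in block: top-disc check; relative shift of image vs tool
h=cv2.cvtColor(T,cv2.COLOR_RGB2HSV)
m=((h[205:245,145:195,1]<60)&(h[205:245,145:195,2]>105)).astype(np.uint8)
for r in range(0,40,2):print(205+r,''.join('#' if x else '.' for x in m[r]))
for dz in(24,76):
    q=np.array([proj("top",[540+15*np.cos(t),371.4+15*np.sin(t),dz+10]) for t in np.linspace(0,6.28,60)]);print(dz,q.min(0)-[145,0],q.max(0)-[145,0])
```

```text
[ 371.84735242 -298.6922387   151.14209136] [ 3.14118085e+00 -7.44960581e-04  1.57302547e+00]
205 ..................................................
207 ..................................................
209 ..................................................
211 ..................................................
213 ..................................................
215 ............#.....................................
217 .....................###..........................
219 .................###########......................
221 ..............###############..#..................
223 .............################.....................
225 ................##############....................
227 .................#############....................
229 ...................############...................
231 .........................##.......................
233 ..................................................
235 ..................................................
237 ..................................................
239 ..................................................
241 ..................................................
243 ..................................................
24 [ 15.78940697 219.19105889] [ 28.25246823 231.68115807]
76 [  7.61485674 216.48660076] [ 20.66609718 229.56471263]
```

Emit:
carry_out(deltas=[0, 0, 0, -0.01, -0.0043, 0, -0.6, 0, 0, 0, -0.009, 0, 0, -0.6, 0, 0, 0, 0, 0, 0, -0.8, 0, 0, 0, 0, 0, 0, -0.8, 0, 0, 0, 0, 0, 0, -0.8])

```text
clock: 29.38
eef_pos: [366.8, -319.0, 150.7]
tool_rot: [-3.141, -0.0, 1.571]
force: [-0.2, -0.1, 0.8]
width: 77.0
gripper_force: 0.0
```

Emit:
carry_out(deltas=[0, 0, 0, 0.001, 0.001, 0.03, -0.8, 0, 0, 0, 0, 0, 0.03, -0.8, 0, 0, 0, 0, 0, 0.025, -0.8, 0, 0, 0, 0, 0, 0.012, -0.8, 0, 0, 0, 0, 0, 0, -0.8, 0, 0, 0, 0, 0, 0, 0, 0, 0, 0, 0, 0, 0, 1, 0, 0, 0, 0, 0, 0, 1, 0, 0, 0, 0, 0, 0, 1, 0, 0, 0, 0, 0, 0, 1, 0, 0, 0, 0, 0, 0, 1])

```text
clock: 30.75
eef_pos: [368.2, -318.5, 54.9]
tool_rot: [3.14, 0.001, 1.571]
force: [-2.1, 0.8, 5.8]
width: 38.5
gripper_force: 59.7
```

Emit:
carry_out(deltas=[0, 0, 0, 0, 0, -0.015, 1, 0, 0, 0, 0, 0, -0.035, 1, 0, 0, 0, 0.012, 0.0085, -0.025, 1, 0, 0, 0, 0.028, 0.02, 0, 1, 0, 0, 0, 0.04, 0.0284, 0, 1, 0, 0, 0, 0.04, 0.0284, 0, 1, 0, 0, 0, 0.04, 0.0284, 0, 1, 0, 0, 0, 0.04, 0.0284, 0, 1, 0, 0, 0, 0.04, 0.0284, 0, 1, 0, 0, 0, 0.04, 0.0284, 0, 1, 0, 0, 0, 0.04, 0.0284, 0, 1])

```text
clock: 32.12
eef_pos: [594.9, 3.4, 128.9]
tool_rot: [-3.14, 0.0, 1.571]
force: [-0.3, -1.0, -7.7]
width: 38.5
gripper_force: 63.2
```

Emit:
carry_out(deltas=[0, 0, 0, 0.04, 0.0284, 0, 1, 0, 0, 0, 0.036, 0.0256, 0, 1, 0, 0, 0, 0.024, 0.017, 0, 1, 0, 0, 0, 0.012, 0.0085, 0, 1, 0, 0, 0, 0.006, 0.004, 0, 1, 0, 0, 0, 0, 0, 0, 1, 0, 0, 0, 0, 0, 0, 1])

```text
clock: 33.0
eef_pos: [678.1, 117.7, 128.8]
tool_rot: [-3.14, 0.001, 1.568]
force: [-1.2, -0.4, -7.3]
width: 39.0
gripper_force: 63.2
```

Emit:
carry_out(deltas=[0, 0, 0, 0, 0.001, 0.02, 1, 0, 0, 0, 0, 0, 0.007, 1, 0, 0, 0, 0, 0, 0, 1, 0, 0, 0, 0, 0, 0, 1, 0, 0, 0, 0, 0, 0, 1])

```text
clock: 33.62
eef_pos: [680.2, 119.7, 102.3]
tool_rot: [3.141, -0.0, 1.57]
force: [0.3, 0.8, -7.8]
width: 39.1
gripper_force: 63.0
```

Run:
```python
from h import *
s=ctrl.read_state();e=s["eef_pos"];print(e,s["force"])
out=[]
for n,(u,v) in(("scene",(360,200)),("top",(272,164))):
    r=28;k=7
    a=cv2.resize(ctrl.get_image(n)[v-r:v+r,u-r:u+r,::-1],None,fx=k,fy=k,interpolation=2)
    for c,rad,z,col in((e[:2],20.5,e[2]-54.9,(0,255,255)),((680.5,117),29.5,34,(255,255,0))):
        q=np.array([proj(n,[c[0]+rad*np.cos(t),c[1]+rad*np.sin(t),z]) for t in np.linspace(0,6.28,60)])
        cv2.polylines(a,[np.int32((q+.5-[u-r,v-r])*k)],True,col,1)
    out.append(a)
cv2.imwrite("pics/b10.png",np.hstack(out))
```

```text
[680.22577098 119.67047817 102.31365899] [ 0.29512647  0.75348768 -7.80055002]
```

View pics/b10.png

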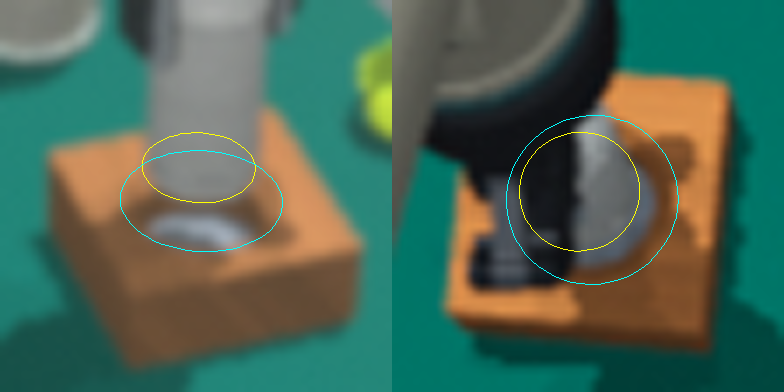

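Foot and bore mouth line up to within about 2 mm in both views. Lowering gently.

Emit:
carry_out(deltas=[0, 0, 0, 0, 0, 0.008, 1, 0, 0, 0, 0, 0, 0.006, 1, 0, 0, 0, 0, 0, 0.004, 1, 0, 0, 0, 0, 0, 0.003, 1, 0, 0, 0, 0, 0, 0, 1, 0, 0, 0, 0, 0, 0, 1])

```text
clock: 34.48
eef_pos: [680.0, 119.6, 81.0]
tool_rot: [3.141, -0.0, 1.57]
force: [-0.6, -0.3, -7.9]
width: 39.1
gripper_force: 63.2
```

Emit:
carry_out(deltas=[0, 0, 0, 0, 0, 0.004, 1, 0, 0, 0, 0, 0, 0.004, 1, 0, 0, 0, 0, 0, 0.003, 1, 0, 0, 0, 0, 0, 0.002, 1, 0, 0, 0, 0, 0, 0, 1, 0, 0, 0, 0, 0, 0, 1])

```text
clock: 35.22
eef_pos: [679.9, 119.6, 67.9]
tool_rot: [3.141, -0.0, 1.57]
force: [0.1, 0.1, -9.0]
width: 38.6
gripper_force: 63.2
```

Emit:
carry_out(deltas=[0, 0, 0, 0, 0, 0.002, 1, 0, 0, 0, 0, 0, 0.001, 1, 0, 0, 0, 0, 0, 0.001, 1, 0, 0, 0, 0, 0, 0, 1, 0, 0, 0, 0, 0, 0, 1])

```text
clock: 35.85
eef_pos: [679.9, 119.8, 65.0]
tool_rot: [3.141, -0.001, 1.57]
force: [-4.2, 0.1, 5.6]
width: 38.5
gripper_force: 64.7
```

Seated on the floor. Release, rise, turn to yaw 150° for the clamp.

Emit:
carry_out(deltas=[0, 0, 0, 0, 0, 0, 0.3, 0, 0, 0, 0, 0, 0, 0, 0, 0, 0, 0, 0, 0, -0.4, 0, 0, 0, 0, 0, -0.02, -0.4, 0, 0, 0, 0, 0, -0.04, -0.4, 0, 0, 0, 0, 0, -0.045, -0.4, 0, 0, -10, 0, 0, 0, -0.4, 0, 0, -10, 0, 0, 0, -0.4, 0, 0, -10, 0, 0, 0, -0.4, 0, 0, -10, 0, 0, 0, -0.4, 0, 0, -10, 0, 0, 0, -0.4, 0, 0, -10, 0, 0, 0, -0.4])

```text
clock: 37.35
eef_pos: [680.7, 119.2, 170.5]
tool_rot: [3.141, 0.002, 2.623]
force: [0.0, -0.5, 0.2]
width: 59.8
gripper_force: 0.0
```

```bash
cat >> h.py <<'E'
from scipy.spatial.transform import Rotation as Ro
def todo(x,y,z):
    s=ctrl.read_state();R=Ro.from_euler("xyz",s["tool_rot"]).as_matrix()
    print("pos",np.round(s["eef_pos"],1),"rot",np.round(s["tool_rot"],3),"tool shift",np.round(R.T@(np.array([x,y,z])-s["eef_pos"]),1),"F",np.round(s["force"],1))
E
python3 - <<'E'
from h import *
todo(442.5,-161,120)
E
```

```text
pos [680.7 119.2 170.5] rot [3.141e+00 2.000e-03 2.623e+00] tool shift [  68.  -361.5   50. ] F [ 0.  -0.5  0.2]
```

Emit:
carry_out(deltas=[0, 0, 0, 0.0085, -0.0452, 0.006, -0.4, 0, 0, 0, 0.0085, -0.0452, 0.006, -0.4, 0, 0, 0, 0.0085, -0.0452, 0.006, -0.4, 0, 0, 0, 0.0085, -0.0452, 0.006, -0.4, 0, 0, 0, 0.0085, -0.0452, 0.006, -0.5, 0, 0, 0, 0.0085, -0.0452, 0.006, -0.5, 0, 0, 0, 0.0085, -0.0452, 0.006, -0.5, 0, 0, 0, 0.0085, -0.0452, 0.006, -0.6, 0, 0, 0, 0, 0, 0, -0.6, 0, 0, 0, 0, 0, 0, -0.6, 0, 0, 0, 0, 0, 0, -0.6])

```text
clock: 38.72
eef_pos: [441.5, -158.6, 121.4]
tool_rot: [3.141, 0.002, 2.62]
force: [-0.5, -0.7, 0.3]
width: 67.9
gripper_force: 0.0
```

Run:
```python
from h import *
todo(442.5,-161,6)
```

```text
pos [ 441.5 -158.6  121.4] rot [3.141e+00 2.000e-03 2.620e+00] tool shift [ -1.8  -1.7 115.4] F [-0.5 -0.7  0.3]
```

Emit:
carry_out(deltas=[0, 0, 0, -0.002, -0.0015, 0.045, -0.6, 0, 0, 0, 0, 0, 0.045, -0.6, 0, 0, 0, 0, 0, 0.02, -0.6, 0, 0, 0, 0, 0, 0.006, -0.6, 0, 0, 0, 0, 0, 0, -0.6, 0, 0, 0, 0, 0, 0, 0.3, 0, 0, 0, 0, 0, 0, 1, 0, 0, 0, 0, 0, 0, 1, 0, 0, 0, 0, 0, 0, 1, 0, 0, 0, 0, 0, 0, 1])

```text
clock: 39.98
eef_pos: [446.3, -163.6, 11.7]
tool_rot: [-3.14, -0.01, 2.618]
force: [-0.5, 1.0, 9.0]
width: 35.4
gripper_force: 58.8
```

Emit:
carry_out(deltas=[0, 0, 0, 0, 0, -0.03, 1, 0, 0, 0, 0, 0, -0.05, 1, 0, 0, 0, 0, 0, -0.03, 1, 0, 0, 10, 0, 0, 0, 1, 0, 0, 10, 0, 0, 0, 1, 0, 0, 10, 0, 0, 0, 1, 0, 0, 10, 0, 0, 0, 1, 0, 0, 10, 0, 0, 0, 1, 0, 0, 0, 0, 0, 0, 1])

```text
clock: 41.1
eef_pos: [446.9, -163.7, 120.6]
tool_rot: [-3.132, -0.006, 1.747]
force: [-0.2, -0.1, -0.7]
width: 35.3
gripper_force: 60.3
```

Run:
```python
from h import *
todo(546,-377,100)
s=ctrl.read_state();print(s["width"],s["gripper_force"])
```

```text
pos [ 446.9 -163.7  120.6] rot [-3.132 -0.006  1.747] tool shift [-227.5   60.4   18.7] F [-0.2 -0.1 -0.7]
35.26505798499183 60.26142597198486
```

Emit:
carry_out(deltas=[0, 0, 0, -0.0455, 0.012, 0, 1, 0, 0, 0, -0.0455, 0.012, 0, 1, 0, 0, 0, -0.0455, 0.012, 0, 1, 0, 0, 0, -0.0455, 0.012, 0, 1, 0, 0, 0, -0.0455, 0.012, 0, 1, 0, 0, 0, 0, 0, 0, 1, 0, 0, 0, 0, 0, 0, 1])

```text
clock: 41.98
eef_pos: [544.7, -376.8, 117.9]
tool_rot: [-3.131, -0.008, 1.746]
force: [0.3, 0.4, -1.6]
width: 35.2
gripper_force: 60.3
```

Run:
```python
from h import *
todo(546,-377,19)
cv2.imwrite("pics/b11.png",cv2.resize(ctrl.get_image("scene")[280:420,340:500,::-1],(640,560)))
```

```text
pos [ 544.7 -376.8  117.9] rot [-3.131 -0.008  1.746] tool shift [-1.2  2.3 98.9] F [ 0.3  0.4 -1.6]
```

View pics/b11.png

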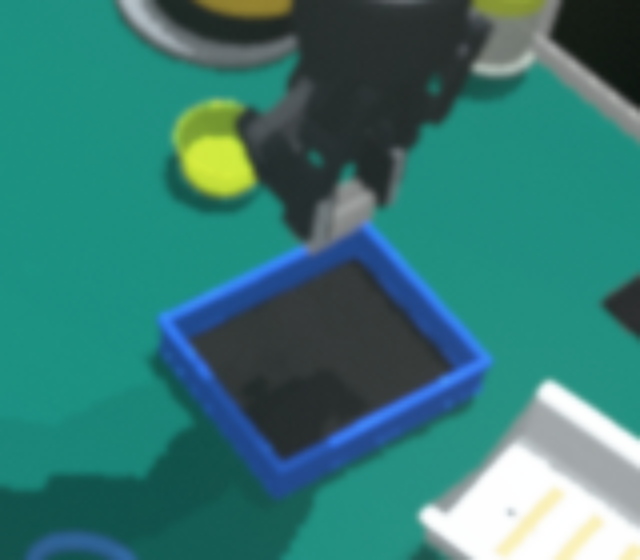

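The clamp hangs above the tray (14th and last picture), so I lower it on force feedback.

Emit:
carry_out(deltas=[0, 0, 0, -0.001, 0.001, 0.045, 1, 0, 0, 0, 0, 0, 0.035, 1, 0, 0, 0, 0, 0, 0.014, 1, 0, 0, 0, 0, 0, 0.004, 1, 0, 0, 0, 0, 0, 0.003, 1, 0, 0, 0, 0, 0, 0, 1, 0, 0, 0, 0, 0, 0, 1])

```text
clock: 42.9
eef_pos: [546.0, -378.3, 18.2]
tool_rot: [-3.133, -0.005, 1.745]
force: [0.6, 0.2, -1.1]
width: 35.0
gripper_force: 60.3
```

Emit:
carry_out(deltas=[0, 0, 0, 0, 0, 0.002, 1, 0, 0, 0, 0, 0, 0.0015, 1, 0, 0, 0, 0, 0, 0.001, 1, 0, 0, 0, 0, 0, 0, 1, 0, 0, 0, 0, 0, 0, 1])

```text
clock: 43.52
eef_pos: [545.7, -378.3, 14.8]
tool_rot: [-3.132, -0.006, 1.745]
force: [-3.4, 2.5, 12.3]
width: 35.0
gripper_force: 61.7
```

Contact at 14.8, as predicted. Release and rise.

Emit:
carry_out(deltas=[0, 0, 0, 0, 0, 0, 0, 0, 0, 0, 0, 0, 0, -0.1, 0, 0, 0, 0, 0, 0, -0.1, 0, 0, 0, 0, 0, -0.02, -0.1, 0, 0, 0, 0, 0, -0.05, -0.1, 0, 0, 0, 0, 0, -0.06, -0.1, 0, 0, 0, 0, 0, -0.06, -0.1, 0, 0, 0, 0.05, -0.02, -0.02, -0.1, 0, 0, 0, 0.05, -0.02, 0, -0.1, 0, 0, 0, 0, 0, 0, -0.1, 0, 0, 0, 0, 0, 0, -0.1, 0, 0, 0, 0, 0, 0, -0.1])

```text
clock: 45.02
eef_pos: [491.7, -288.6, 224.2]
tool_rot: [-3.132, -0.004, 1.744]
force: [0.4, 0.3, 0.6]
width: 47.0
gripper_force: 0.0
```

Run:
```python
from h import *
T=ctrl.get_image("top");S=ctrl.get_image("scene")
cv2.imwrite("pics/t12.png",T[:,:,::-1]);cv2.imwrite("pics/s12.png",S[:,:,::-1])
print(ctrl.read_state()["eef_pos"])
def f(nm,n,im,roi,lo,hi,z):
    try:
        c=blob(im,roi,lo,hi);P=np.array([ray(n,p,z)[:2] for p in c.reshape(-1,2)],np.float32);r=cv2.minAreaRect(P);e=cv2.fitEllipse(cv2.convexHull(P))
        print(nm,n,np.round(r[0]),np.round(r[1]),round(r[2]),"ell",np.round(e[0]),np.round(e[1]))
    except Exception as x:print(nm,n,x)
f("yellow","top",T,(340,145,410,215),(20,90,80),(35,255,255),50)
f("yellow","scene",S,(355,225,440,300),(20,110,80),(32,255,255),46)
f("clamp","top",T,(460,188,502,240),(0,0,100),(180,90,255),21)
f("clamp","scene",S,(380,345,460,395),(0,0,100),(180,90,255),21)
def show(im,u0,v0,u1,v1):
    h=cv2.cvtColor(im,cv2.COLOR_RGB2HSV)[v0:v1,u0:u1];m=(h[:,:,1]<60)&(h[:,:,2]>105)
    for r in range(0,v1-v0,2):print(v0+r,''.join('#' if x else '.' for x in m[r]))
print("small, scene");show(S,255,125,295,172)
print("large, scene");show(S,335,150,385,225)
for nm,(x,y,r,h) in{"S":(540,369,15,66),"L":(680,119,20.5,90)}.items():
  for z in(34,10+h):
    q=np.array([proj("scene",[x+r*np.cos(t),y+r*np.sin(t),z]) for t in np.linspace(0,6.28,60)]);print(nm,z,np.round(q.min(0),1),np.round(q.max(0),1))
```

```text
[ 491.3871197  -288.32214522  223.70454919]
yellow top [ 645. -138.] [92. 93.] 88 ell [ 646. -137.] [94. 96.]
yellow scene [ 640. -152.] [88. 95.] 64 ell [ 644. -144.] [ 96. 110.]
clamp top [ 530. -412.] [23. 92.] 86 ell [ 519. -413.] [ 25. 119.]
clamp scene [ 543. -379.] [47. 25.] 10 ell [ 543. -379.] [27. 51.]
small, scene
125 ####################....################
127 ..######################################
129 ..######################################
131 #####...################################
133 #######################################.
135 ###################################.....
137 ###############################.........
139 ###########################.............
141 ######################..................
143 ####################....................
145 ##############..........................
147 #########...............................
149 .................##.....................
151 ...............#######..................
153 .............##########.................
155 ............#############..#............
157 .........###############................
159 ...#
[... 1842 characters left out ...]
........#########
206 ....................#########.................####
208 ..................................................
210 ..................................................
212 ..................................................
214 ..................................................
216 ..................................................
218 ..................................................
220 ..................................................
222 ..................................................
224 ..................................................
S 34 [266.  159.1] [277.  165.4]
S 76 [265.1 146.2] [276.3 152.5]
L 34 [351.7 194.8] [367.8 204.8]
L 100 [352.6 173.9] [369.1 183.8]
```

Everything checks out: both weights are upright in their bores, the yellow roll is level about 12 mm off axis, and the clamp is at the tray centre. The arm is clear, so I'm handing in.

```bash
python3 -c "
from cell import ctrl
print(ctrl.finish_job())"
```

```text
the job is handed in; nothing more can be done
None
```

I handed the job in at about 45 s: both weights are seated upright in their bores, the clamp is in the tray, and the black and yellow rolls are stacked on the spindle; the hand-in returned no verdict.

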